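# Put the length-and-ring gauge kit back in its tray

## Robot

A 6-joint arm with a two-finger parallel gripper is mounted at the origin on the work surface. World frame = base frame: x ahead of the robot, y to its left, z up, the work surface at z = 0. Lengths are in m, angles in rad, forces in N, time in s.
With the tool pointing down it reaches from about 0.4 to 0.825 m from the base axis. Payload 7 kg.
Tool frame: the origin (TCP) lies on the mounting face of the last link; the fingertips stand 178 mm ahead of it and the grasp point (between the pads) lies arm.grip_depth ahead of it (arm.grip_depth is the distance from the TCP to the grasp point, in m); z points along the fingers, y is the direction in which the jaws open and shut (so a half turn about z gives the same grasp; the last joint's range is limited). The gripper opens to 88 mm and grips with 3 to 60 N. Pads are 19 mm wide; open, the fingers measure 130 mm over their backs; the gripper's body (78 mm by 193 mm) begins 47 mm behind the grasp point.
Start: joints at [1.487, 0.359, 0.012, 0, -1.224, -0.288], TCP at [0.245, 0.629, 0.405] pointing down, gripper open.
Joint ranges: [-3.07, 3.07], [-1.43, 2.12], [-1.02, 1.25], [-3.03, 1.67], [-3.05, -0], [-3.03, 3.03]. Speed limits (rad/s): [2.39, 2.39, 3.01, 3.14, 3.14, 3.14].

## Interface

Orientations are given as [roll, pitch, yaw] about the fixed x, y, z axes, in that order (R = Rz(yaw) Ry(pitch) Rx(roll)).
In Python, from station import arm gives the robot as it stands.
- The arm moves only by the tool carry_out, never from a script. Its argument "targets" is a list that holds one entry, the list of rows, each a list of 7 numbers: the turn, a rotation vector about the tool's x, y, z in units of 8 degrees (1.0 is 8 degrees), then the shift along the tool's x, y, z in units of 2.5 cm (1.0 is 2.5 cm), then the opening, from -1 (shut) to 1 (fully open). A call has 1 to 20 rows; each row shifts and turns the commanded pose from where the row before left it, along the tool's axes as they then stand; what a row does not reach is not made up. A row lasts 1/8 s, in which the tool goes at most 62.5 mm and 10.7 degrees, less where a joint would pass 70% of its speed; a pose out of reach is approached as far as the arm can. A call with a number of a shift or a turn outside -1 to 1 is refused whole. A call with a gripper value outside its range is refused whole. The fingers move at their own pace and stop on an object; "squeeze" is the grip in N (left out, the last holds). Time passes only in rows, so rows that do not move let the fingers close. It gives the time, the measured TCP pose, the force and the opening at its end, in the units of the state.
- arm.get_state(): the state, without advancing time (a new reading comes with each control period).
- arm.grab_frame(name): name is "side" or "top" or "wrist"; returns (picture, depth): 480x640x3 uint8, red, green, blue; 480x640 float32, m along the optical axis (not along the pixel's ray), 0 where there is no reading.
- arm.camera_model(name): a dict with "camera_matrix" (3x3 intrinsics, pixels), "world_from_camera" (4x4, takes a point from camera to world coordinates). Camera axes: x right, y down, z forward; pixel columns grow to the right and rows downward; lengths in m; the calibration is good to about 2 mm. The wrist camera is an equidistant fisheye: a pixel r from the principal point sees the ray r / f radians off the axis. A picture is of the moment at which its call begins: read the wrist's pose just before it. camera_model takes no time and is no camera call; for the wrist camera it gives the pose at the moment of the call.
- arm.job_done(): hands the job in, once; it reports no verdict.
Trained networks look in the newest picture that a camera, given by its name, has taken for a name from the list of things; names that differ only in an ending like _2 or _b are one class to them, and where a whole thing is asked for, a point or a joint stands for the part that bears it (a point fixed in the world has none). Each returns a list of dicts, best first, with "conf" (0 to 1); they miss things now and then, are a little off and sometimes report something else, mostly with a low value. They report only what shows in the picture. A call takes as long as a camera call. They do not tell look-alikes from the thing itself.
- arm.spot_in(camera, query): "point" ([row, column] in pixels, amid what is visible of it).
- arm.landmark_of(camera, query): "point" ([row, column] in pixels: a listed point, or the origin of a listed thing).
The state is a dict: "t": time; "q": joint angles; "qd": joint speeds; "joint_efforts": joint torques, N m; "eef_pos": TCP position; "ee_rot": TCP orientation; "force": force on the tool from outside, world axes, zero at the start; "moment": the same for the moment, N m; "width": finger opening in m.
Only numpy, scipy, OpenCV 4.12 (cv2) and the standard library are available. Lean on these libraries where they do the work, as an engineer would, in place of code of your own. Each camera call takes 0.05 s, during which the arm holds its last target.

## Task

At the cigar sorting bench, put the gauge kit away in the pale wooden tray: the longer wooden length gauge into the long narrow pocket, the larger brass ring into the square pocket, and the stop from the T-slot track into the small pocket, each standing flat on its pocket floor (the stop upright on its foot). The stop only comes out of the track by sliding it to the open end and lifting it there. Leave the shorter wooden gauge and the smaller ring where they lie.

Things in the scene. Friction and masses are not known exactly. Their poses are not given: they have to be found in the camera images.
- bar_long_center (a point): The longer length gauge: a loose brown hardwood bar with thin brass end plates, 120 mm long (x), 24 mm wide (y), 32 mm tall (z), about 0.08 kg, lying on the bench. Point: its centre, half-way up, 16 mm above its underside. To set it in its shallow pocket without the fingers meeting the block, hold it in its upper half.
- ring_large_center (a point): The larger ring gauge: a loose brass ring, outside diameter 52 mm, bore 34 mm, 32 mm tall, about 0.25 kg, lying flat with its axis (z) upright. Point: its centre, half-way up (16 mm above its underside). Hold it by the outside, in its upper half.
- stop_head (a point): Stop: dark steel head 40 (x) x 24 (y) x 34 mm tall on a bright stem (10 mm wide, 18 tall) and foot 36 (x) x 24 (y) x 6 mm; 0.18 kg. Point: centre of the head, 41 mm above the foot's underside; x along the track at the start. The foot starts in the T-slot under the lips, so it cannot lift there; it slides freely (2 mm play sideways, 3 mm upward).
- track: Fixed aluminium T-slot track, 240 (x) x 60 x 20 mm tall; dark block closes its -x end, +x end open. Origin: centre of underside; slot along x at y=0. Slot floor 6 mm up, channel 28 wide, 9 high; lips leave a 14 mm gap but are cut away from x=+65 mm to the open end at +120: with the stop's centre at x=+84 mm or beyond, the 36 mm foot is clear and lifts out.
- bay_long: Target for the longer gauge: the block with the long narrow pocket, 44 mm (x) by 140 mm (y). Pale wood block 90 (x) x 150 (y) x 12 mm tall, dark-grey-floored pocket 6 mm deep in the middle of its top. Origin: centre of its underside (pocket floor 6 mm above). The three blocks lie side by side, in any order, on a low pale tray; all fixed.
- bay_square: Target for the larger ring: the block with the square pocket, 72 by 72 mm. Pale wood block 90 (x) x 150 (y) x 12 mm tall, dark-grey-floored pocket 6 mm deep in the middle of its top. Origin: centre of its underside (pocket floor 6 mm above). The three blocks lie side by side, in any order, on a low pale tray; all fixed.
- bay_small: Target for the stop: the block with the small pocket, 46 mm (x) by 60 mm (y); the foot's 36 mm side goes along y. Pale wood block 90 (x) x 150 (y) x 12 mm tall, dark-grey-floored pocket 6 mm deep in the middle of its top. Origin: centre of its underside (pocket floor 6 mm above). The three blocks lie side by side, in any order, on a low pale tray; all fixed.
- bar_short_center (a point): Look-alike to leave alone: the shorter length gauge, same wood, brass ends and section as the longer one (24 mm wide, 32 mm tall) but only 80 mm long (x). Loose. Point: its centre, half-way up.
- ring_small_center (a point): Look-alike to leave alone: the smaller brass ring, outside diameter 36 mm, bore 20 mm, 32 mm tall. Loose. Point: its centre, half-way up.
Things that resemble listed ones, but are neither listed nor needed, are in the scene too. What is shaped like the part that bears ring_large_center but orange is not meant.

How it is judged:
By the outcome, as a careful person would: the job done as asked, in the order asked, and still so for the second after the job is handed in, with the robot touching nothing.
It also fails if it takes over 93 s, if anything falls off the work surface, if the arm or the gripper's body presses on something with over 40 N, if the wrist force passes 120 N, or if a joint passes its speed limit or range.

## Working session

There is one attempt and no reset: what is moved stays moved. The work goes in short steps, Python scripts to look and compute and a tool call to move; the robot and the scene stay as the last step left them, time stands still between calls to the robot, and variables do not carry over. Pictures are saved under pics/ and viewed, and the job is handed in when it is done.

Besides the shell and the picture viewer there is one more tool, called by a JSON object that holds its "api" and its "payload", one argument or row to a line. carry_out: Moves the arm, as the interface text tells. Its arguments: {"type":"object","properties":{"targets":{"type":"array"},"squeeze":{"type":"number"}},"required":["targets"]}

```bash
ls; mkdir -p pics; python3 - <<'E'
from station import arm
import cv2,numpy as np
print(arm.get_state()); print(arm.grip_depth)
for n in ["side","top","wrist"]:
    p,d=arm.grab_frame(n); cv2.imwrite(f"pics/{n}0.png",p[:,:,::-1]); np.save(f"pics/{n}0d.npy",d)
    m=arm.camera_model(n); print(n,np.round(m["camera_matrix"],1).tolist(),np.round(m["world_from_camera"],4).tolist())
E
```

```text
pics
{'t': 0.0, 'q': array([ 1.48711241e+00,  3.59407718e-01,  1.10443973e-02, -3.33297435e-04,
       -1.22408500e+00, -2.88081893e-01]), 'qd': array([ 0.00064444, -0.00115836,  0.00051868, -0.00027544, -0.0001432 ,
        0.00027587]), 'joint_efforts': array([-2.05123561e-04, -5.82707798e+01,  2.93053526e+01,  6.99675679e+00,
        6.88621847e-03, -1.91535955e-04]), 'eef_pos': array([0.24514627, 0.62870459, 0.4037057 ]), 'ee_rot': array([ 3.13991972e+00, -1.68990286e-04, -3.71879182e-01]), 'force': array([-0.58296963, -0.07593021, -0.30187917]), 'moment': array([-0.05797863,  0.0383728 , -0.00032577]), 'width': 0.08712805901679317}
0.1593
side [[541.8, 0.0, 313.2], [0.0, 541.8, 241.2], [0.0, 0.0, 1.0]] [[0.8633, -0.2508, 0.4379, 0.0777], [-0.5045, -0.4436, 0.7407, -0.7783], [0.0085, -0.8604, -0.5095, 0.611], [0.0, 0.0, 0.0, 1.0]]
top [[499.2, 0.0, 328.1], [0.0, 499.2, 248.0], [0.0, 0.0, 1.0]] [[0.0155, -0.9975, 0.0688, 0.4595], [-0.9999, -0.0156, -0.0006, -0.0062], [0.0017, -0.0688, -0.9976, 1.0197], [0.0, 0.0, 0.0, 1.0]]
wrist [[371.6, 0.0, 316.8], [0.0, 371.6, 242.3], [0.0, 0.0, 1.0]] [[-0.3634, -0.8948, -0.2592, 0.3158], [-0.9316, 0.3495, 0.0997, 0.602], [0.0013, 0.2777, -0.9607, 0.3833], [0.0, 0.0, 0.0, 1.0]]
```

View pics/top0.png

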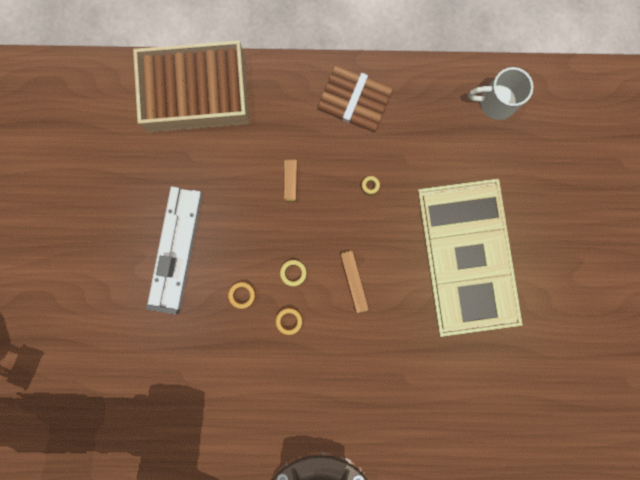

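View pics/side0.png

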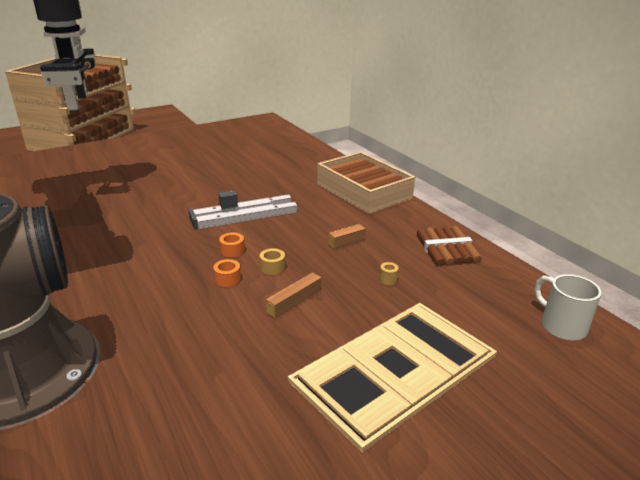

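View pics/wrist0.png

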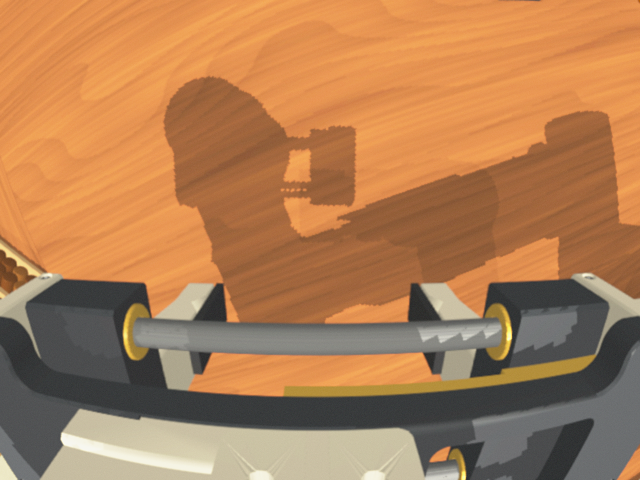

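Top view: track at left (165,250), with the closed end at the bottom (160,310) and the stop at (165,266). The brass large ring is at (293,273), with orange decoys beside it. The long bar is at (354,282) and the short bar at (290,180). The tray is at (470,257), with the long pocket at the top, the small one in the middle and the square one at the bottom.

```bash
cat > h.py <<'E'
import numpy as np, cv2
from station import arm
def deproj(cam,d):
    m=arm.camera_model(cam);K=m["camera_matrix"];T=m["world_from_camera"]
    v,u=np.mgrid[0:480,0:640]
    P=np.stack([(u-K[0,2])/K[0,0]*d,(v-K[1,2])/K[1,1]*d,d],-1)
    return P@T[:3,:3].T+T[:3,3]
def ray(cam,rc):
    m=arm.camera_model(cam);K=m["camera_matrix"];T=m["world_from_camera"]
    r=np.array([(rc[1]-K[0,2])/K[0,0],(rc[0]-K[1,2])/K[1,1],1.]); 
    return T[:3,3],T[:3,:3]@(r/np.linalg.norm(r))
def tri(rs):
    A=0;b=0
    for o,d in rs:
        M=np.eye(3)-np.outer(d,d);A=A+M;b=b+M@o
    p=np.linalg.solve(A,b)
    return p,max(np.linalg.norm((np.eye(3)-np.outer(d,d))@(p-o)) for o,d in rs)
E
python3 - <<'E'
from h import *
names="bar_long_center ring_large_center stop_head track bay_long bay_square bay_small".split()
L={}
for n in names:
    for c in ["top","side"]:
        r=arm.landmark_of(c,n); L[n,c]=r
        print(n,c,[(round(x["conf"],2),np.round(x["point"]).tolist()) for x in r[:4]])
d=np.load("pics/top0d.npy");P=deproj("top",d)
ds=np.load("pics/side0d.npy");S=deproj("side",ds)
print("bench z",np.median(P[340:400,300:420,2]),P[340:400,300:420,2].std(),"side",np.median(S[290:310,200:240,2]))
def reg(name,cam,PP,box,zlo,zhi):
    r0,r1,c0,c1=box;Q=PP[r0:r1,c0:c1].reshape(-1,3);Q=Q[(Q[:,2]>zlo)&(Q[:,2]<zhi)]
    rc=cv2.minAreaRect((Q[:,:2]*1000).astype(np.float32))
    print(name,cam,len(Q),np.round(rc[0],1),np.round(rc[1],1),round(rc[2],1),"z med",np.round(np.median(Q[:,2]),4),np.round(np.percentile(Q[:,2],90),4))
reg("bar_long","top",P,(245,320,335,375),.02,.06)
reg("ring","top",P,(255,290,275,311),.02,.06)
reg("barS","top",P,(150,210,275,305),.02,.06)
reg("ringS","top",P,(170,200,355,385),.02,.06)
reg("track","top",P,(180,320,140,210),.01,.03)
reg("stop","top",P,(240,290,145,185),.04,.1)
reg("bar_long","side",S,(270,320,260,330),.02,.06)
reg("ring","side",S,(245,276,256,290),.02,.06)
reg("stop","side",S,(185,212,210,245),.04,.1)
reg("tray","top",P,(170,340,410,530),.003,.05)
E
```

```text
bar_long_center top [(0.69, [281.0, 352.0]), (0.56, [256.0, 470.0])]
bar_long_center side []
ring_large_center top [(0.82, [293.0, 240.0]), (0.76, [324.0, 290.0]), (0.61, [270.0, 294.0])]
ring_large_center side [(0.73, [270.0, 226.0]), (0.61, [241.0, 234.0]), (0.58, [261.0, 271.0])]
stop_head top [(0.8, [264.0, 169.0])]
stop_head side [(0.82, [198.0, 225.0])]
track top [(0.85, [247.0, 176.0])]
track side [(0.85, [216.0, 244.0]), (0.55, [293.0, 296.0])]
bay_long top [(0.62, [265.0, 166.0])]
bay_long side [(0.97, [342.0, 433.0])]
bay_square top [(0.83, [302.0, 474.0])]
bay_square side [(0.57, [393.0, 350.0])]
bay_small top [(0.89, [258.0, 469.0])]
bay_small side [(0.78, [369.0, 394.0])]
bench z 0.0008566833151560926 0.06884162006685365 side -9.925508725749932e-05
bar_long top 756 [463.5 -60.1] [121.   24.1] 16.0 z med 0.0327 0.0353
ring top 319 [478.   60.7] [49.5 49.6] 0.8 z med 0.0325 0.0347
barS top 496 [665.4  71.2] [82.  24.1] 0.6 z med 0.0329 0.0352
ringS top 195 [656.7 -90. ] [33.1 34. ] 5.4 z med 0.0323 0.0347
track top 2814 [521.6 302.3] [ 62.4 250.1] 81.1 z med 0.0211 0.0241
stop top 343 [487.1 307.1] [26.1 39.8] 81.5 z med 0.0641 0.0669
bar_long side 775 [460.5 -64.1] [123.5  27.9] 15.8 z med 0.031 0.0329
ring side 346 [475.3  56. ] [51.4 51.2] 88.1 z med 0.0296 0.0326
stop side 238 [484.6 301.7] [27.8 40.5] 83.2 z med 0.0569 0.0641
tray top 12945 [ 523.  -296.4] [347.4 245. ] 0.2 z med 0.0141 0.0182
```

```bash
cat > bays.py <<'E'
from h import *
for cam,boxes in [("top",{"long":(190,235,420,510),"small":(238,275,445,500),"square":(278,330,450,505)}),("side",{"long":(308,370,385,485),"small":(340,385,365,425),"square":(360,420,310,395)})]:
    im=cv2.imread(f"pics/{cam}0.png");d=np.load(f"pics/{cam}0d.npy");P=deproj(cam,d)
    for n,(a,b,c,e) in boxes.items():
        sub=im[a:b,c:e].astype(int); m=(sub.max(2)<110)&(sub.max(2)-sub.min(2)<25)
        n_,lab,st,_=cv2.connectedComponentsWithStats(m.astype(np.uint8)); k=1+np.argmax(st[1:,4]); m=lab==k
        Z=P[a:b,c:e,2]; 
        # rays intersect plane z=floor
        zf=np.median(Z[m]); pts=[]
        cs,_=cv2.findContours(m.astype(np.uint8),cv2.RETR_EXTERNAL,cv2.CHAIN_APPROX_NONE)
        for u,v in max(cs,key=len)[:,0]:
            o,r=ray(cam,(v+a,u+c)); t=(zf-o[2])/r[2]; pts.append((o+t*r)[:2]*1000)
        rc=cv2.minAreaRect(np.array(pts,np.float32))
        pale=(sub[:,:,2]>180); 
        print(cam,n,"floor",round(zf,4),"blocktop",round(np.median(Z[pale]),4),np.round(rc[0],1),np.round(rc[1],1),round(rc[2],1),m.sum())
    # tray outline
E
python3 bays.py
```

```text
top long floor 0.0109 blocktop 0.0162 [ 615.4 -329.3] [37.6 36.7] 9.1 181Traceback (most recent call last):
  File "bays.py", line 6, in <module>
    n_,lab,st,_=cv2.connectedComponentsWithStats(m.astype(np.uint8)); k=1+np.argmax(st[1:,4]); m=lab==k
                                                                          ~~~~~~~~~^^^^^^^^^^
    return _wrapfunc(a, 'argmax', axis=axis, out=out, **kwds)
    return bound(*args, **kwds)
ValueError: attempt to get argmax of an empty sequence
```

```bash
sed -i 's/m=(sub.max(2)<110)&(sub.max(2)-sub.min(2)<25)/m=(sub.max(2)<130)/' bays.py; python3 bays.py; python3 -c "
import cv2
for n in ['top','side']:
  im=cv2.imread(f'pics/{n}0.png');s=(slice(175,345),slice(405,530)) if n=='top' else (slice(300,440),slice(285,500))
  cv2.imwrite(f'pics/{n}0tray.png',cv2.resize(im[s],None,fx=3.5,fy=3.5) if n=='side' else cv2.resize(im[s],None,fx=3.5,fy=3.5))
"
```

```text
top long floor 0.0107 blocktop 0.0162 [ 608.2 -281.1] [ 40.7 137.1] 8.6 1330
top small floor 0.0106 blocktop 0.0167 [ 516.7 -295.2] [42.2 55.6] 8.5 569
top square floor 0.0107 blocktop 0.016 [ 425.  -309.1] [68.3 68. ] 9.0 1140
side long floor 0.01 blocktop 0.0157 [ 611.1 -278.5] [ 41.3 136.9] 8.5 1276
side small floor 0.0101 blocktop 0.0159 [ 518.7 -291.8] [43.  57.4] 8.5 662
side square floor 0.0099 blocktop 0.0158 [ 426.6 -305.4] [69.2 70.2] 8.5 1582
```

View pics/top0tray.png

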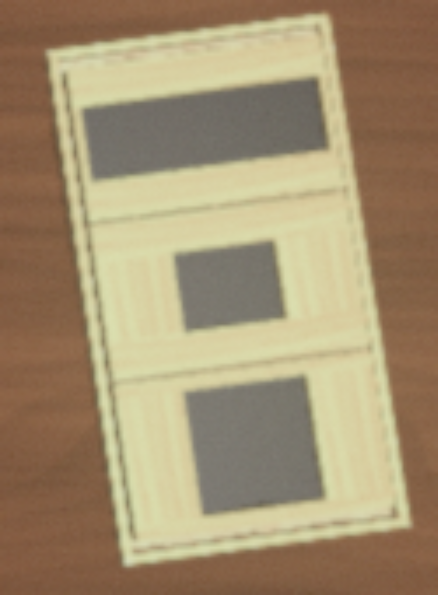

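Both views give consistent pocket floors (z≈0.010, yaw 8.5°, spacing 92 mm). The order will be bar, ring, stop. Next is a planning helper, then the move over to the bar.

```bash
cat >> h.py <<'E'
from scipy.spatial.transform import Rotation as Ro
def plan(g,yawdeg,cmd=None):
    """g: grasp point world (m). prints turn units total, then shift units total (after turn)"""
    s=arm.get_state(); Rc=Ro.from_euler('xyz',s["ee_rot"]); p=np.array(s["eef_pos"])
    Rt=Ro.from_euler('ZYX',[np.radians(yawdeg),0,np.pi])
    rv=(Rc.inv()*Rt).as_rotvec(degrees=True)/8
    pt=np.array(g)+[0,0,arm.grip_depth]
    sh=Rt.inv().apply(pt-p)/0.025
    print("t",round(s["t"],2),"yaw",round(np.degrees(s["ee_rot"][2]),1),"grasp now",np.round(p+Rc.apply([0,0,arm.grip_depth]),4),"w",round(s["width"],4),"F",np.round(s["force"],1))
    print("  turn",np.round(rv,2),"shift",np.round(sh,2), "n",int(np.ceil(abs(sh).max())))
E
python3 -c "
from h import *
plan((.462,-.062,.15),16)"
```

```text
t 0.85 yaw -21.3 grasp now [0.2452 0.6288 0.2454] w 0.0876 F [0.9 0.3 0.1]
  turn [-0.   -0.   -4.66] shift [ 0.72 28.95  3.82] n 29
```

{"api": "carry_out", "payload": {
  "targets": [
    [[0,0,-0.93,0,0,0,1],[0,0,-0.93,0,0,0,1],[0,0,-0.93,0,0,0,1],[0,0,-0.93,0,0,0,1],[0,0,-0.93,0,0,0,1],[0,0,0,0.02,1,0,1],[0,0,0,0.02,1,0,1],[0,0,0,0.02,1,0,1],[0,0,0,0.02,1,0,1],[0,0,0,0.02,1,0,1],[0,0,0,0.02,1,0,1],[0,0,0,0.02,1,0,1],[0,0,0,0.02,1,0,1],[0,0,0,0.02,1,0,1],[0,0,0,0.02,1,0,1],[0,0,0,0.02,1,0,1],[0,0,0,0.02,1,0,1],[0,0,0,0.02,1,0,1],[0,0,0,0.02,1,0,1],[0,0,0,0.02,1,0,1]]
  ]
}}

```text
t: 3.35
eef_pos: [0.3555, 0.2687, 0.4047]
ee_rot: [-3.142, -0.0, 0.278]
force: [-0.6, 0.8, 0.3]
width: 0.0877
```

{"api": "carry_out", "payload": {
  "targets": [
    [[0,0,0,0.03,1,0.25,1],[0,0,0,0.03,1,0.25,1],[0,0,0,0.03,1,0.25,1],[0,0,0,0.03,1,0.25,1],[0,0,0,0.03,1,0.25,1],[0,0,0,0.03,1,0.25,1],[0,0,0,0.03,1,0.25,1],[0,0,0,0.03,1,0.25,1],[0,0,0,0.03,1,0.25,1],[0,0,0,0.03,1,0.25,1],[0,0,0,0.03,1,0.25,1],[0,0,0,0.03,1,0.25,1],[0,0,0,0.03,1,0.25,1],[0,0,0,0.03,0.95,0.25,1],[0,0,0,0,0,0,1]]
  ]
}}

```text
t: 5.22
eef_pos: [0.4605, -0.064, 0.3166]
ee_rot: [3.142, 0.001, 0.275]
force: [1.7, -0.1, 0.2]
width: 0.0879
```

```bash
python3 -c "
from h import *
plan((.462,-.062,.0285),16)
p,d=arm.grab_frame('wrist'); cv2.imwrite('pics/w1.png',p[:,:,::-1]); np.save('pics/w1d.npy',d)
m=arm.camera_model('wrist'); np.save('pics/w1T.npy',m['world_from_camera'])
print(arm.landmark_of('wrist','bar_long_center'))
"
```

```text
t 5.22 yaw 15.8 grasp now [ 0.4603 -0.0641  0.1573] w 0.0879 F [ 1.7 -0.1  0.2]
  turn [ 0.    0.01 -0.03] shift [ 0.08 -0.06  5.15] n 6
[{'point': [231.4, 314.3], 'conf': 0.65}, {'point': [172.9, 170.3], 'conf': 0.55}]
```

View pics/w1.png

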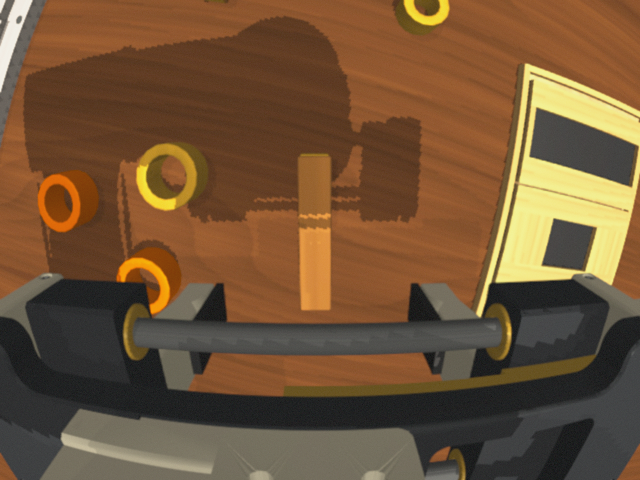

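The wrist view shows the bar at columns 300–330, rows 155–310, midway between the fingers, and the brass ring at (172,176).

```bash
cat >> h.py <<'E'
def wdeproj(d,T):
    K=arm.camera_model("wrist")["camera_matrix"]
    v,u=np.mgrid[0:480,0:640]; x=(u-K[0,2])/K[0,0]; y=(v-K[1,2])/K[1,1]; th=np.hypot(x,y)
    s=np.where(th>1e-6,np.tan(th)/np.maximum(th,1e-6),1)
    P=np.stack([x*s*d,y*s*d,d],-1); return P@T[:3,:3].T+T[:3,3]
def rect(Q,zlo,zhi):
    Q=Q.reshape(-1,3);Q=Q[(Q[:,2]>zlo)&(Q[:,2]<zhi)]
    rc=cv2.minAreaRect((Q[:,:2]*1000).astype(np.float32))
    return len(Q),np.round(rc[0],1),np.round(rc[1],1),round(rc[2],1),"z",np.round(np.percentile(Q[:,2],[10,50,90]),4)
E
python3 -c "
from h import *
P=wdeproj(np.load('pics/w1d.npy'),np.load('pics/w1T.npy'))
print(rect(P[140:320,290:340],.022,.045)); print(rect(P[130:220,130:215],.022,.045))
print(np.median(P[60:120,200:300,2]))
"
```

```text
(4984, array([462.6, -60.8]), array([121.,  24.]), 15.9, 'z', array([0.0306, 0.0315, 0.0324]))
(2214, array([477.9,  60.5]), array([50.8, 51.1]), 33.2, 'z', array([0.0266, 0.0312, 0.0323]))
-0.00031364824207485986
```

{"api": "carry_out", "payload": {
  "targets": [
    [[0,0,0,0.12,-0.09,0.8,1],[0,0,0,0,0,0.9,1],[0,0,0,0,0,0.9,1],[0,0,0,0,0,0.9,1],[0,0,0,0,0,0.8,1],[0,0,0,0,0,0.5,1],[0,0,0,0,0,0.3,1],[0,0,0,0,0,0,1]]
  ]
}}

```text
t: 6.32
eef_pos: [0.4631, -0.0592, 0.1896]
ee_rot: [3.142, 0.0, 0.278]
force: [-1.1, -0.0, 0.4]
width: 0.0875
```

```bash
python3 -c "
from h import *
plan((.4626,-.061,.0285),16)"
```

```text
t 6.33 yaw 15.9 grasp now [ 0.463  -0.0592  0.0303] w 0.0875 F [-1.1 -0.   0.4]
  turn [ 0.    0.   -0.01] shift [-0.04  0.06  0.07] n 1
```

{"api": "carry_out", "payload": {
  "targets": [
    [[0,0,0,0,0.04,0.07,1],[0,0,0,0,0,0,-1],[0,0,0,0,0,0,-1],[0,0,0,0,0,0,-1],[0,0,0,0,0,0,-1],[0,0,0,0,0,0,-1],[0,0,0,0,0,0,-1],[0,0,0,0,0,0,-1],[0,0,0,0,0,-0.5,-1],[0,0,0,0,0,-0.9,-1],[0,0,0,0,0,-0.9,-1],[0,0,0,0,0,-0.9,-1]]
  ],
  "squeeze": 25
}}

```text
t: 7.82
eef_pos: [0.4632, -0.0603, 0.2694]
ee_rot: [-3.142, -0.001, 0.278]
force: [0.2, -0.3, -1.2]
width: 0.0238
```

```bash
python3 -c "
from h import *
plan((.6096,-.2798,.11),-81.5)"
```

```text
t 7.83 yaw 15.9 grasp now [ 0.4633 -0.0603  0.1101] w 0.0238 F [ 0.2 -0.3 -1.2]
  turn [-0.   -0.   12.17] shift [ 9.55 -4.49  0.01] n 10
```

{"api": "carry_out", "payload": {
  "targets": [
    [[0,0,0.936,0,0,0,-1],[0,0,0.936,0,0,0,-1],[0,0,0.936,0,0,0,-1],[0,0,0.936,0,0,0,-1],[0,0,0.936,0,0,0,-1],[0,0,0.936,0,0,0,-1],[0,0,0.936,0,0,0,-1],[0,0,0.936,0,0,0,-1],[0,0,0.936,0,0,0,-1],[0,0,0.936,0,0,0,-1],[0,0,0.936,0,0,0,-1],[0,0,0.936,0,0,0,-1],[0,0,0.936,0,0,0,-1]]
  ]
}}

```text
t: 9.45
eef_pos: [0.4632, -0.0603, 0.2687]
ee_rot: [-3.141, 0.0, -1.426]
force: [0.1, -0.6, -0.1]
width: 0.0237
```

{"api": "carry_out", "payload": {
  "targets": [
    [[0,0,0,0.5,-0.24,0,-1],[0,0,0,0.95,-0.45,0,-1],[0,0,0,0.95,-0.45,0,-1],[0,0,0,0.95,-0.45,0,-1],[0,0,0,0.95,-0.45,0,-1],[0,0,0,0.95,-0.45,0,-1],[0,0,0,0.95,-0.45,0,-1],[0,0,0,0.95,-0.45,0,-1],[0,0,0,0.95,-0.45,0,-1],[0,0,0,0.95,-0.45,0,-1],[0,0,0,0.5,-0.2,0,-1],[0,0,0,0,0,0,-1],[0,0,0,0,0,0,-1]]
  ]
}}

```text
t: 11.08
eef_pos: [0.6094, -0.2794, 0.2679]
ee_rot: [3.141, 0.0, -1.421]
force: [0.6, 1.2, 0.4]
width: 0.0239
```

```bash
python3 -c "
from h import *
plan((.6096,-.2798,.0385),-81.5)
for c in ['wrist','side','top']:
  p,d=arm.grab_frame(c); cv2.imwrite(f'pics/{c}2.png',p[:,:,::-1]); np.save(f'pics/{c}2d.npy',d)
plan((.6096,-.2798,.0385),-81.5)
"
```

```text
t 11.07 yaw -81.4 grasp now [ 0.6093 -0.2793  0.1086] w 0.0239 F [0.6 1.2 0.4]
  turn [0.   0.   0.01] shift [ 0.02 -0.01  2.8 ] n 3
t 11.22 yaw -81.4 grasp now [ 0.6097 -0.2791  0.1089] w 0.024 F [-0.5 -0.5 -0.5]
  turn [-0.    0.    0.01] shift [0.03 0.01 2.82] n 3
```

View pics/wrist2.png

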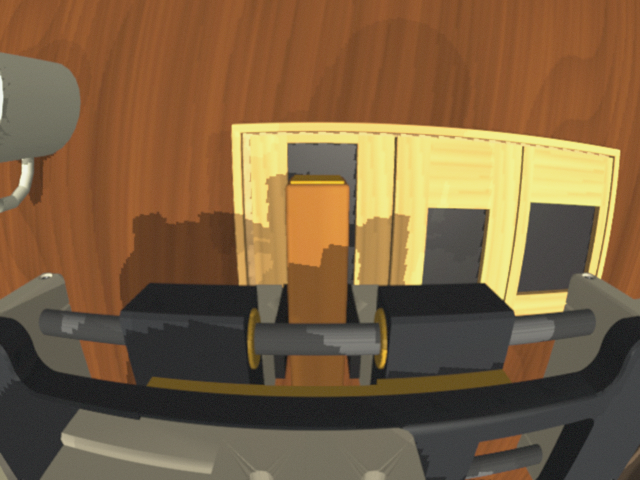

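View pics/side2.png

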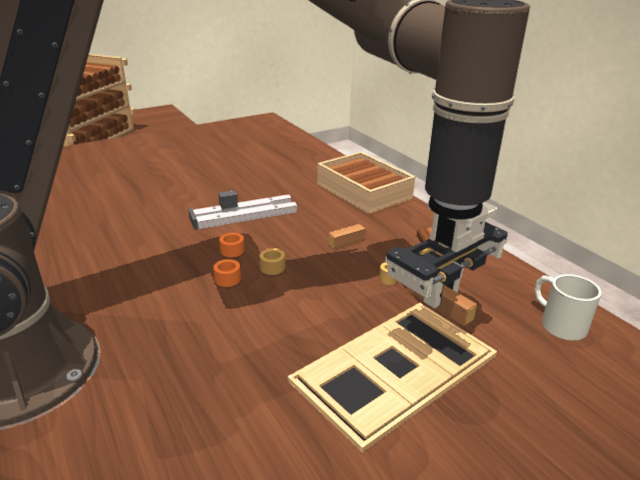

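The bar is over the long pocket and aligned with it. Lowering now.

{"api": "carry_out", "payload": {
  "targets": [
    [[0,0,0,0,0,0.7,-1],[0,0,0,0,0,0.8,-1],[0,0,0,0,0,0.6,-1],[0,0,0,0,0,0.3,-1],[0,0,0,0,0,0.2,-1],[0,0,0,0,0,0.1,-1],[0,0,0,0,0,0.05,-1],[0,0,0,0,0,0,-1]]
  ]
}}

```text
t: 12.22
eef_pos: [0.6099, -0.2797, 0.1995]
ee_rot: [-3.141, -0.0, -1.422]
force: [0.8, -0.7, 0.2]
width: 0.0235
```

```bash
python3 -c "
from h import *
plan((.6096,-.2798,.0385),-81.5)
p,d=arm.grab_frame('side'); cv2.imwrite('pics/side3.png',cv2.resize(p[200:440,280:600,::-1],None,fx=2.4,fy=2.4))
plan((.6096,-.2798,.0385),-81.5)
"
```

```text
t 12.22 yaw -81.4 grasp now [ 0.61   -0.2797  0.0402] w 0.0235 F [ 0.8 -0.7  0.2]
  turn [-0.   -0.    0.01] shift [0.   0.01 0.07] n 1
t 12.28 yaw -81.4 grasp now [ 0.61   -0.2797  0.0402] w 0.0236 F [-0.1  0.1 -1.1]
  turn [-0.   -0.    0.01] shift [0.   0.01 0.07] n 1
```

View pics/side3.png

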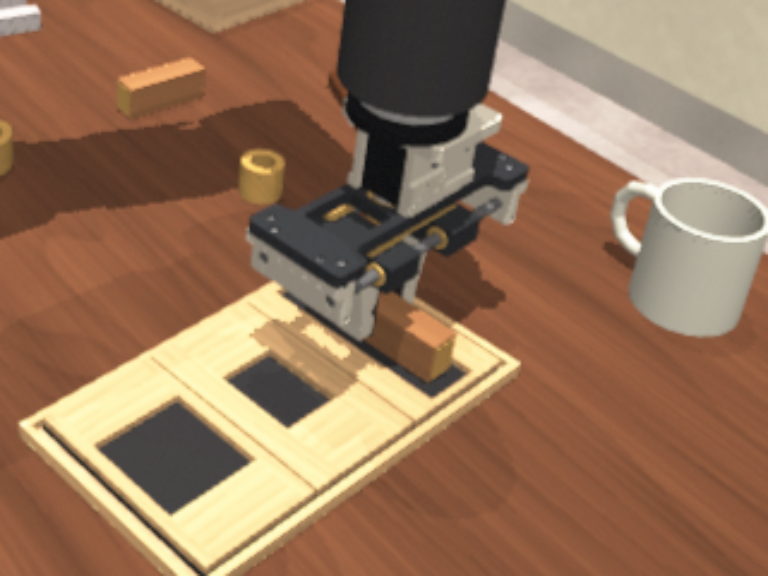

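{"api": "carry_out", "payload": {
  "targets": [
    [[0,0,0,0,0,0.03,-1],[0,0,0,0,0,0.03,-1],[0,0,0,0,0,0,-1]]
  ]
}}

```text
t: 12.65
eef_pos: [0.6099, -0.2796, 0.198]
ee_rot: [-3.141, -0.0, -1.421]
force: [-0.3, 0.6, 2.6]
width: 0.0237
```

{"api": "carry_out", "payload": {
  "targets": [
    [[0,0,0,0,0,0,0.2],[0,0,0,0,0,0,0.2],[0,0,0,0,0,0,0.2],[0,0,0,0,0,-0.3,0.2],[0,0,0,0,0,-0.9,1],[0,0,0,0,0,-1,1],[0,0,0,0,0,-1,1],[0,0,0,0,0,-1,1],[0,0,0,0,0,0,1]]
  ]
}}

```text
t: 13.78
eef_pos: [0.6105, -0.2799, 0.3058]
ee_rot: [-3.137, -0.002, -1.421]
force: [-0.9, -0.1, -0.1]
width: 0.087
```

```bash
python3 -c "
from h import *
plan((.4776,.0598,.13),-45)
T=arm.camera_model('wrist')['world_from_camera']
p,d=arm.grab_frame('wrist'); cv2.imwrite('pics/w4.png',p[:,:,::-1]); np.save('pics/w4d.npy',d);np.save('pics/w4T.npy',T)
"
```

```text
t 13.78 yaw -81.4 grasp now [ 0.6113 -0.2801  0.1465] w 0.087 F [-0.9 -0.1 -0.1]
  turn [-0.03 -0.02 -4.55] shift [-13.37  -5.85   0.66] n 14
```

View pics/w4.png

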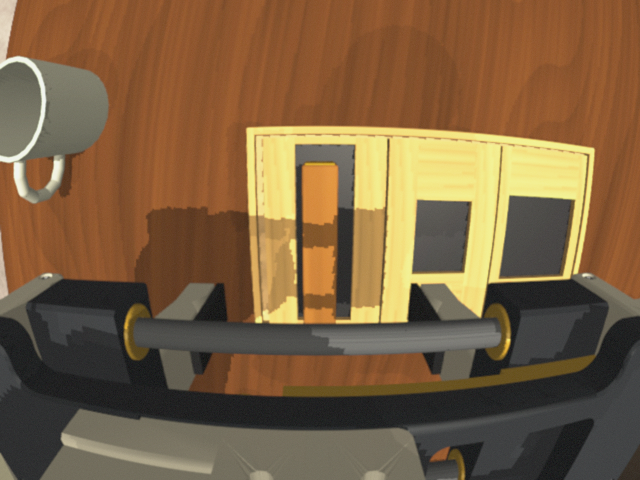

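The bar is in the pocket (column ~320) and released. Next, the ring.

{"api": "carry_out", "payload": {
  "targets": [
    [[0,0,-0.91,0,0,0,1],[0,0,-0.91,0,0,0,1],[0,0,-0.91,0,0,0,1],[0,0,-0.91,0,0,0,1],[0,0,-0.91,0,0,0,1],[0,0,0,-0.95,-0.42,0,1],[0,0,0,-0.95,-0.42,0,1],[0,0,0,-0.95,-0.42,0,1],[0,0,0,-0.95,-0.42,0,1],[0,0,0,-0.95,-0.42,0,1],[0,0,0,-0.95,-0.42,0,1],[0,0,0,-0.95,-0.42,0,1],[0,0,0,-0.95,-0.42,0,1],[0,0,0,-0.95,-0.42,0,1],[0,0,0,-0.95,-0.42,0,1],[0,0,0,-0.95,-0.42,0,1],[0,0,0,-0.95,-0.42,0,1],[0,0,0,-0.95,-0.4,0.3,1],[0,0,0,-0.95,-0.4,0.3,1],[0,0,0,0,0,0,1]]
  ]
}}

```text
t: 16.32
eef_pos: [0.4773, 0.0596, 0.2868]
ee_rot: [3.14, 0.001, -0.784]
force: [-0.2, 0.5, 1.0]
width: 0.088
```

```bash
python3 -c "
from h import *
T=arm.camera_model('wrist')['world_from_camera']
p,d=arm.grab_frame('wrist'); cv2.imwrite('pics/w5.png',p[:,:,::-1]); np.save('pics/w5d.npy',d);np.save('pics/w5T.npy',T)
t,dt=arm.grab_frame('top');cv2.imwrite('pics/top5.png',t[:,:,::-1]); np.save('pics/top5d.npy',dt)
P=wdeproj(d,T)
plan((.4776,.0598,.0285),-45)
print(rect(P[200:330,235:400],.022,.045))
"
```

```text
t 16.43 yaw -45.0 grasp now [0.478  0.0587 0.1281] w 0.0879 F [0.5 0.4 0.1]
  turn [0.01 0.   0.  ] shift [-0.04 -0.01  3.98] n 4
(3105, array([453. ,  65.3]), array([ 51.7, 103. ]), 77.8, 'z', array([0.0267, 0.0309, 0.0319]))
```

View pics/w5.png

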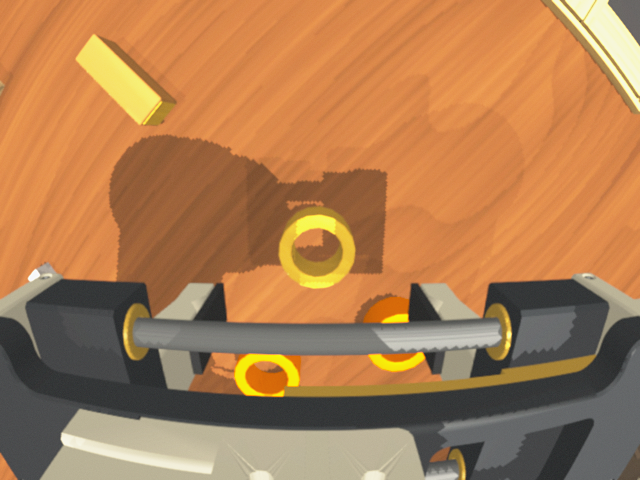

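```bash
python3 -c "
from h import *
d=np.load('pics/w5d.npy');T=np.load('pics/w5T.npy');P=wdeproj(d,T)
print(rect(P[200:290,270:365],.026,.040))
dt=np.load('pics/top0d.npy');Q=deproj('top',dt)
print('or',rect(Q[278:314,222:260],.022,.045),rect(Q[303:340,270:308],.022,.045))
dt=np.load('pics/top5d.npy');Q=deproj('top',dt)
print('bar placed',rect(Q[190:235,422:505],.027,.06)); print('stop',rect(Q[240:290,145:185],.05,.1))
"
```

```text
(2662, array([477.9,  59.9]), array([51.4, 51.1]), 85.6, 'z', array([0.0296, 0.031 , 0.0319]))
or (342, array([433.1, 161.8]), array([49.1, 50.6]), 0.9, 'z', array([0.0294, 0.0325, 0.0349])) (325, array([383.8,  67.7]), array([49. , 51.1]), 0.4, 'z', array([0.0304, 0.0329, 0.0352]))
bar placed (796, array([ 611.4, -275.8]), array([ 24.4, 122.6]), 8.7, 'z', array([0.0397, 0.0426, 0.0448]))
stop (215, array([487.7, 306.7]), array([24.3, 38.5]), 81.4, 'z', array([0.062 , 0.0652, 0.0673]))
```

{"api": "carry_out", "payload": {
  "targets": [
    [[0,0,0,-0.03,-0.02,0.9,1],[0,0,0,0,0,0.9,1],[0,0,0,0,0,0.9,1],[0,0,0,0,0,0.7,1],[0,0,0,0,0,0.4,1],[0,0,0,0,0,0.18,1],[0,0,0,0,0,0,1],[0,0,0,0,0,0,-1],[0,0,0,0,0,0,-1],[0,0,0,0,0,0,-1],[0,0,0,0,0,0,-1],[0,0,0,0,0,0,-1],[0,0,0,0,0,0,-1]]
  ],
  "squeeze": 30
}}

```text
t: 18.05
eef_pos: [0.478, 0.0596, 0.1883]
ee_rot: [3.141, 0.0, -0.786]
force: [-1.2, -0.6, 3.4]
width: 0.05
```

```bash
python3 -c "
from h import *
plan((.4258,-.3073,.11),-45)
"
```

```text
t 18.05 yaw -45.0 grasp now [0.478  0.0596 0.029 ] w 0.05 F [-1.2 -0.6  3.4]
  turn [ 0.    0.   -0.01] shift [ 8.9  11.85 -3.24] n 12
```

{"api": "carry_out", "payload": {
  "targets": [
    [[0,0,0,0,0,-0.4,-1],[0,0,0,0,0,-0.9,-1],[0,0,0,0,0,-0.9,-1],[0,0,0,0,0,-0.9,-1],[0,0,0,0.4,0.53,-0.1,-1],[0,0,0,0.74,0.985,0,-1],[0,0,0,0.74,0.985,0,-1],[0,0,0,0.74,0.985,0,-1],[0,0,0,0.74,0.985,0,-1],[0,0,0,0.74,0.985,0,-1],[0,0,0,0.74,0.985,0,-1],[0,0,0,0.74,0.985,0,-1],[0,0,0,0.74,0.985,0,-1],[0,0,0,0.74,0.985,0,-1],[0,0,0,0.74,0.985,0,-1],[0,0,0,0.74,0.985,0,-1],[0,0,0,0.36,0.48,0,-1],[0,0,0,0,0,0,-1],[0,0,0,0,0,0,-1]]
  ]
}}

```text
t: 20.42
eef_pos: [0.4254, -0.3066, 0.2679]
ee_rot: [3.141, 0.001, -0.786]
force: [-0.4, 0.0, -2.8]
width: 0.0501
```

```bash
python3 -c "
from h import *
plan((.4258,-.3073,.039),-45)
p,d=arm.grab_frame('wrist'); cv2.imwrite('pics/w6.png',p[:,:,::-1])
p,d=arm.grab_frame('side'); cv2.imwrite('pics/side6.png',p[:,:,::-1])
plan((.4258,-.3073,.039),-45)
"
```

```text
t 20.43 yaw -45.1 grasp now [ 0.4253 -0.3066  0.1086] w 0.0501 F [-0.4  0.  -2.8]
  turn [ 0.    0.   -0.01] shift [0.03 0.01 2.78] n 3
t 20.52 yaw -45.0 grasp now [ 0.4257 -0.3063  0.1088] w 0.0501 F [ 0.3  0.2 -2.3]
  turn [-0.  0.  0.] shift [0.03 0.02 2.79] n 3
```

View pics/w6.png

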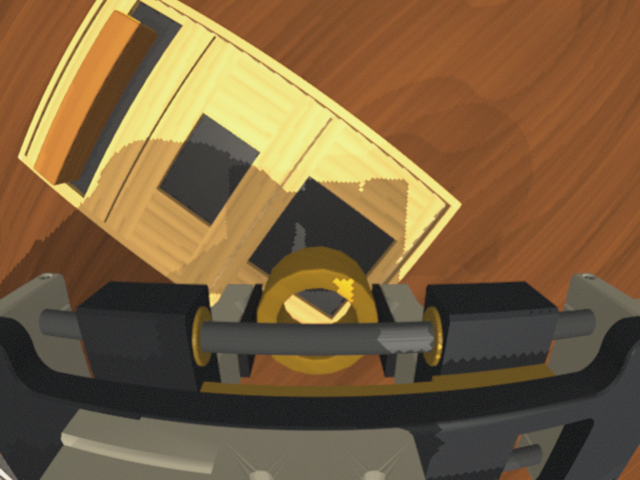

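View pics/side6.png

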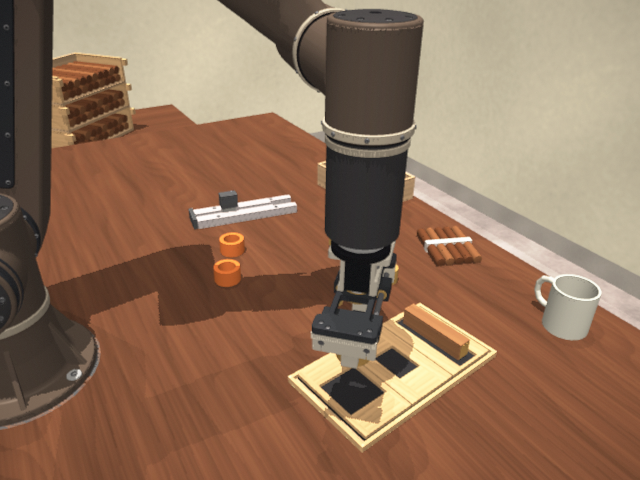

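{"api": "carry_out", "payload": {
  "targets": [
    [[0,0,0,0.02,0.02,0.7,-1],[0,0,0,0,0,0.8,-1],[0,0,0,0,0,0.6,-1],[0,0,0,0,0,0.3,-1],[0,0,0,0,0,0.2,-1],[0,0,0,0,0,0.1,-1],[0,0,0,0,0,0.06,-1],[0,0,0,0,0,0,-1]]
  ]
}}

```text
t: 21.52
eef_pos: [0.4258, -0.3078, 0.1994]
ee_rot: [-3.141, -0.0, -0.786]
force: [0.0, 0.5, -1.8]
width: 0.0505
```

```bash
python3 -c "
from h import *
plan((.4258,-.3073,.039),-45)
p,d=arm.grab_frame('side'); cv2.imwrite('pics/side7.png',cv2.resize(p[280:450,260:500,::-1],None,fx=3,fy=3))
plan((.4258,-.3073,.039),-45)
"
```

```text
t 21.52 yaw -45.0 grasp now [ 0.4258 -0.3078  0.0401] w 0.0505 F [ 0.   0.5 -1.8]
  turn [-0.   -0.   -0.01] shift [-0.01 -0.01  0.04] n 1
t 21.57 yaw -45.0 grasp now [ 0.4258 -0.3078  0.0401] w 0.0504 F [ 0.3  0.2 -2.8]
  turn [-0.   -0.   -0.01] shift [-0.01 -0.01  0.04] n 1
```

View pics/side7.png

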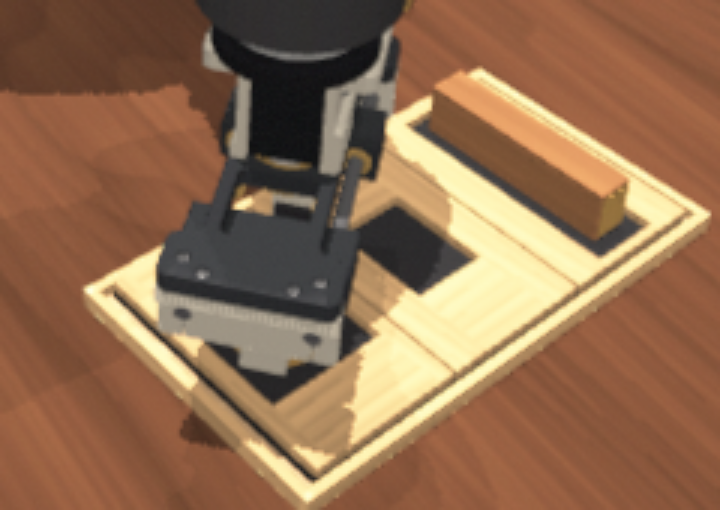

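Still about 1 mm up, since the weight is still carried. I'll lower it a little more, then open.

{"api": "carry_out", "payload": {
  "targets": [
    [[0,0,0,0,0,0.03,-1],[0,0,0,0,0,0.03,-1],[0,0,0,0,0,0,-1]]
  ]
}}

```text
t: 21.95
eef_pos: [0.4258, -0.3077, 0.1983]
ee_rot: [-3.142, -0.0, -0.786]
force: [-0.7, 1.5, 4.5]
width: 0.0506
```

{"api": "carry_out", "payload": {
  "targets": [
    [[0,0,0,0,0,0,0.7],[0,0,0,0,0,0,0.7],[0,0,0,0,0,0,0.7],[0,0,0,0,0,0,0.7],[0,0,0,0,0,-0.3,0.7],[0,0,0,0,0,-0.9,1],[0,0,0,0,0,-1,1],[0,0,0,0,0,-1,1],[0,0,0,0,0,-1,1],[0,0,0,0,0,0,1]]
  ]
}}

```text
t: 23.2
eef_pos: [0.4263, -0.3079, 0.3052]
ee_rot: [-3.14, -0.004, -0.786]
force: [0.9, 0.3, 0.3]
width: 0.0878
```

```bash
python3 -c "
from h import *
T=arm.camera_model('wrist')['world_from_camera']
p,d=arm.grab_frame('wrist'); cv2.imwrite('pics/w8.png',p[:,:,::-1]); np.save('pics/w8d.npy',d);np.save('pics/w8T.npy',T)
plan((.4863,.3044,.15),-8.7)
"
```

```text
t 23.25 yaw -45.0 grasp now [ 0.4262 -0.3078  0.1446] w 0.0875 F [-0.5  0.3 -0.7]
  turn [-0.   -0.02 -4.54] shift [ -1.31 -24.57  -0.22] n 25
```

View pics/w8.png

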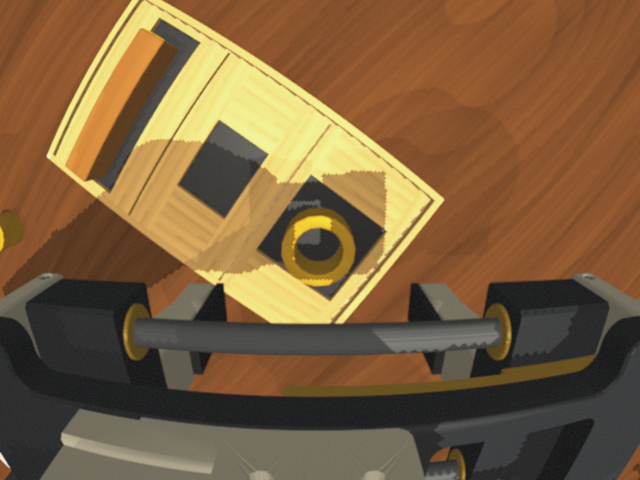

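The ring sits at (318,245), inside the square pocket. Now to the stop.

{"api": "carry_out", "payload": {
  "targets": [
    [[0,0,-0.91,0,0,0,1],[0,0,-0.91,0,0,0,1],[0,0,-0.91,0,0,0,1],[0,0,-0.91,0,0,0,1],[0,0,-0.91,0,0,0,1],[0,0,0,-0.05,-1,-0.05,1],[0,0,0,-0.05,-1,-0.05,1],[0,0,0,-0.05,-1,-0.05,1],[0,0,0,-0.05,-1,-0.05,1],[0,0,0,-0.05,-1,-0.05,1],[0,0,0,-0.05,-1,-0.05,1],[0,0,0,-0.05,-1,-0.05,1],[0,0,0,-0.05,-1,-0.05,1],[0,0,0,-0.05,-1,-0.05,1],[0,0,0,-0.05,-1,-0.05,1],[0,0,0,-0.05,-1,0,1],[0,0,0,-0.05,-1,0,1],[0,0,0,-0.05,-1,0,1],[0,0,0,-0.05,-1,0,1]]
  ]
}}

```text
t: 25.62
eef_pos: [0.4607, 0.0417, 0.3145]
ee_rot: [3.141, 0.001, -0.151]
force: [0.1, -0.6, 0.2]
width: 0.0878
```

{"api": "carry_out", "payload": {
  "targets": [
    [[0,0,0,-0.06,-1,0,1],[0,0,0,-0.06,-1,0,1],[0,0,0,-0.06,-1,0,1],[0,0,0,-0.06,-1,0,1],[0,0,0,-0.06,-1,0,1],[0,0,0,-0.06,-1,0,1],[0,0,0,-0.06,-1,0,1],[0,0,0,-0.06,-1,0,1],[0,0,0,-0.06,-1,0,1],[0,0,0,-0.07,-1,0,1],[0,0,0,-0.07,-0.5,0,1],[0,0,0,0,0,0,1],[0,0,0,0,0,0,1]]
  ]
}}

```text
t: 27.25
eef_pos: [0.4835, 0.3025, 0.315]
ee_rot: [3.141, 0.0, -0.151]
force: [-0.2, 0.2, -0.0]
width: 0.0882
```

```bash
python3 -c "
from h import *
T=arm.camera_model('wrist')['world_from_camera']
p,d=arm.grab_frame('wrist'); cv2.imwrite('pics/w9.png',p[:,:,::-1]); np.save('pics/w9d.npy',d);np.save('pics/w9T.npy',T)
print(arm.landmark_of('wrist','stop_head'),arm.landmark_of('wrist','track'))
P=wdeproj(d,T); print(rect(P[200:300,250:400],.05,.09))
t,dt=arm.grab_frame('top');Q=deproj('top',dt);cv2.imwrite('pics/top9.png',t[:,:,::-1])
print('ring placed top',rect(Q[270:330,445:510],.027,.06))
plan((.4863,.3044,.15),-8.7)
"
```

```text
[{'point': [244.3, 313.5], 'conf': 0.71}] [{'point': [180.8, 310.4], 'conf': 0.81}]
(2261, array([487.2, 306.3]), array([24.3, 39.9]), 80.8, 'z', array([0.0616, 0.0631, 0.064 ]))
ring placed top (403, array([ 427.6, -305.1]), array([50.5, 50.8]), 87.3, 'z', array([0.0334, 0.0416, 0.0445]))
t 27.45 yaw -8.7 grasp now [0.4837 0.3024 0.1561] w 0.0878 F [-0.5  0.7  0.2]
  turn [-0. -0.  0.] shift [ 0.09 -0.09  0.24] n 1
```

View pics/w9.png

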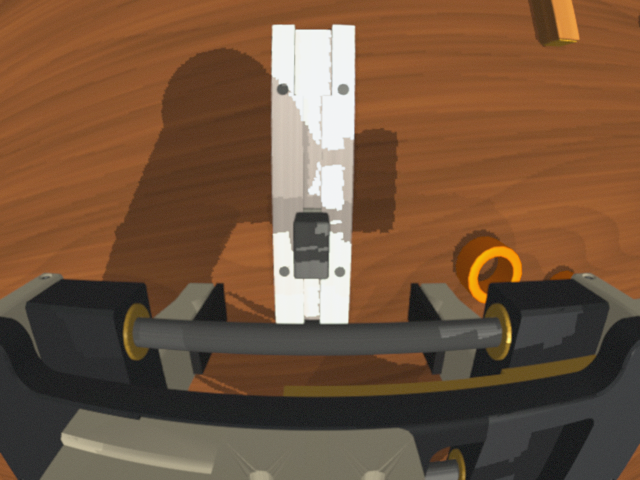

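```bash
python3 -c "
from h import *
d=np.load('pics/w9d.npy');T=np.load('pics/w9T.npy');P=wdeproj(d,T)
a=np.radians(-9); ax=np.array([np.cos(a),np.sin(a)]); ay=np.array([-ax[1],ax[0]])
c=np.array([.4872,.3063])
Q=P[15:340,255:370].reshape(-1,3); m=(Q[:,2]>.015)&(Q[:,2]<.024); R=(Q[m][:,:2]-c)
s=R@ax; w=R@ay
print('s range',np.percentile(s,[.1,.5,99.5,99.9]).round(4))
for lo,hi in [(-.04,0),(0,.05),(.05,.1),(.11,.15)]:
  k=(s>lo)&(s<hi); h=np.histogram(w[k],bins=np.arange(-.036,.037,.004)); print(lo,np.percentile(w[k],[1,99]).round(4),h[0].tolist())
l=R[(w>.02)&(w<.028)];
plan((.4872,.3063,.050),-9)
"
```

```text
s range [-0.0771 -0.0761  0.1576  0.1588]
-0.04 [-0.0297  0.0301] [0, 125, 244, 247, 250, 148, 18, 4, 0, 0, 5, 15, 65, 246, 252, 241, 137, 0]
0 [-0.0297  0.0298] [0, 182, 336, 347, 346, 302, 245, 43, 0, 0, 43, 257, 282, 330, 348, 341, 180, 0]
0.05 [-0.0296  0.0295] [0, 186, 355, 373, 360, 385, 352, 84, 0, 0, 81, 401, 337, 395, 349, 359, 188, 0]
0.11 [-0.0295  0.0296] [0, 136, 295, 258, 311, 135, 0, 0, 0, 0, 0, 0, 169, 266, 297, 262, 136, 0]
t 27.45 yaw -8.7 grasp now [0.4837 0.3024 0.1561] w 0.0878 F [-0.5  0.7  0.2]
  turn [-0.   -0.    0.04] shift [ 0.11 -0.18  4.24] n 5
```

{"api": "carry_out", "payload": {
  "targets": [
    [[0,0,0.03,0.11,-0.18,0.8,1],[0,0,0,0,0,0.9,1],[0,0,0,0,0,0.9,1],[0,0,0,0,0,0.9,1],[0,0,0,0,0,0.5,1],[0,0,0,0,0,0.2,1],[0,0,0,0,0,0,1]]
  ]
}}

```text
t: 28.32
eef_pos: [0.4872, 0.3071, 0.2104]
ee_rot: [-3.141, -0.0, -0.155]
force: [-0.2, 0.2, 1.0]
width: 0.0877
```

```bash
python3 -c "
from h import *
plan((.4872,.3063,.050),-9)
"
```

```text
t 28.32 yaw -8.9 grasp now [0.4873 0.3071 0.0511] w 0.0877 F [-0.2  0.2  1. ]
  turn [-0.   -0.    0.01] shift [0.   0.03 0.04] n 1
```

{"api": "carry_out", "payload": {
  "targets": [
    [[0,0,0,0,0.03,0.02,1],[0,0,0,0,0,0,-1],[0,0,0,0,0,0,-1],[0,0,0,0,0,0,-1],[0,0,0,0,0,0,-1],[0,0,0,0,0,0,-1],[0,0,0,0,0,0,-1],[0,0,0,0,0,0,-1],[0,0,0,0,0,0,-1]]
  ],
  "squeeze": 30
}}

```text
t: 29.45
eef_pos: [0.4869, 0.3063, 0.2096]
ee_rot: [3.141, 0.0, -0.155]
force: [0.5, -0.1, -0.2]
width: 0.0238
```

```bash
python3 -c "
from h import *
a=np.radians(-9)
plan((.4872+.131*np.cos(a),.3063+.131*np.sin(a),.051),-9)
"
```

```text
t 29.45 yaw -8.9 grasp now [0.4869 0.3063 0.0503] w 0.0238 F [ 0.5 -0.1 -0.2]
  turn [0.   0.   0.01] shift [ 5.25 -0.   -0.03] n 6
```

{"api": "carry_out", "payload": {
  "targets": [
    [[0,0,0,0,0,-0.05,-1],[0,0,0,0.2,0,0,-1],[0,0,0,0.4,0,0,-1],[0,0,0,0.5,0,0,-1],[0,0,0,0.5,0,0,-1],[0,0,0,0.5,0,0,-1]]
  ]
}}

```text
t: 30.2
eef_pos: [0.5399, 0.2979, 0.2108]
ee_rot: [3.141, 0.0, -0.155]
force: [0.6, -0.0, -1.2]
width: 0.0236
```

```bash
python3 -c "
from h import *
a=np.radians(-9)
plan((.4872+.131*np.cos(a),.3063+.131*np.sin(a),.051),-9)
"
```

```text
t 30.2 yaw -8.9 grasp now [0.5399 0.2979 0.0515] w 0.0236 F [ 0.6 -0.  -1.2]
  turn [0.   0.   0.01] shift [ 3.11 -0.    0.02] n 4
```

{"api": "carry_out", "payload": {
  "targets": [
    [[0,0,0,0.5,0,0,-1],[0,0,0,0.5,0,0,-1],[0,0,0,0.5,0,0,-1],[0,0,0,0.5,0,0,-1],[0,0,0,0.5,0,0,-1],[0,0,0,0.5,0,0,-1],[0,0,0,0.15,0,0,-1],[0,0,0,0,0,0,-1]]
  ]
}}

```text
t: 31.2
eef_pos: [0.6167, 0.2859, 0.2107]
ee_rot: [3.141, 0.0, -0.156]
force: [-0.3, 0.1, -2.0]
width: 0.0237
```

```bash
python3 -c "
from h import *
a=np.radians(-9)
plan((.4872+.131*np.cos(a),.3063+.131*np.sin(a),.051),-9)
p,d=arm.grab_frame('wrist'); cv2.imwrite('pics/w10.png',p[:,:,::-1])
p,d=arm.grab_frame('side'); cv2.imwrite('pics/side10.png',cv2.resize(p[130:260,150:350,::-1],None,fx=4,fy=4))
"
```

```text
t 31.2 yaw -8.9 grasp now [0.6167 0.2859 0.0514] w 0.0237 F [-0.3  0.1 -2. ]
  turn [0.   0.   0.01] shift [-0.01  0.    0.02] n 1
```

View pics/side10.png

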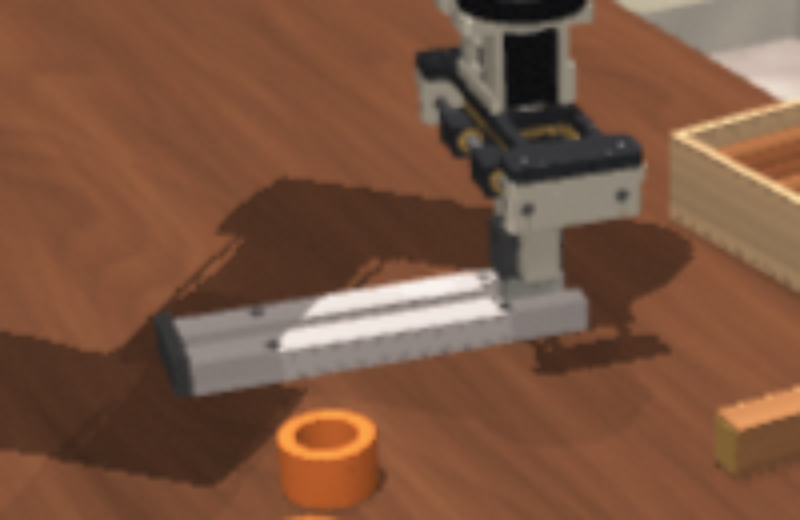

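View pics/w10.png

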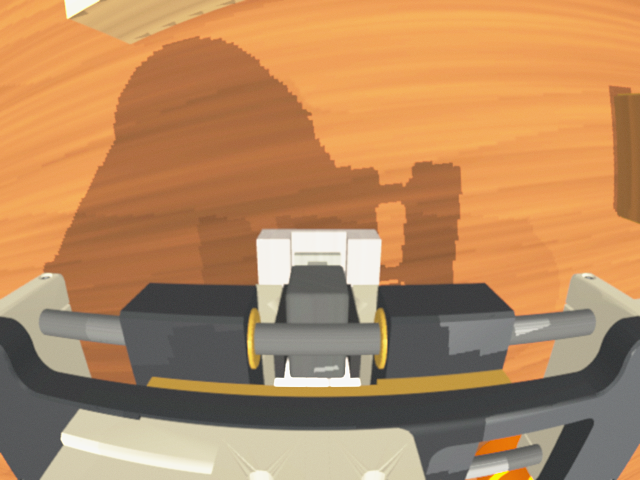

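The stop stands at track x≈+92 mm with the lip cutaway around it. Lifting gently.

{"api": "carry_out", "payload": {
  "targets": [
    [[0,0,0,0,0,-0.1,-1],[0,0,0,0,0,-0.1,-1],[0,0,0,0,0,-0.1,-1],[0,0,0,0,0,0,-1]]
  ]
}}

```text
t: 31.8
eef_pos: [0.6167, 0.2861, 0.2188]
ee_rot: [-3.141, -0.0, -0.155]
force: [-0.1, 0.2, -2.5]
width: 0.0243
```

```bash
python3 -c "
from h import *
plan((.5177,-.2935,.14),-81.5)
"
```

```text
t 31.8 yaw -8.9 grasp now [0.6168 0.2862 0.0595] w 0.0243 F [-0.1  0.2 -2.5]
  turn [-0.   -0.    9.08] shift [22.35  7.34 -3.22] n 23
```

{"api": "carry_out", "payload": {
  "targets": [
    [[0,0,0,0,0,-0.5,-1],[0,0,0,0,0,-0.9,-1],[0,0,0,0,0,-0.9,-1],[0,0,0,0,0,-0.9,-1],[0,0,0.908,0,0,0,-1],[0,0,0.908,0,0,0,-1],[0,0,0.908,0,0,0,-1],[0,0,0.908,0,0,0,-1],[0,0,0.908,0,0,0,-1],[0,0,0.908,0,0,0,-1],[0,0,0.908,0,0,0,-1],[0,0,0.908,0,0,0,-1],[0,0,0.908,0,0,0,-1],[0,0,0.908,0,0,0,-1],[0,0,0,0,0,0,-1]]
  ]
}}

```text
t: 33.67
eef_pos: [0.6167, 0.286, 0.2992]
ee_rot: [-3.141, 0.0, -1.422]
force: [0.3, -0.3, -2.3]
width: 0.0238
```

{"api": "carry_out", "payload": {
  "targets": [
    [[0,0,0,0.5,0.16,0,-1],[0,0,0,0.95,0.312,0,-1],[0,0,0,0.95,0.312,0,-1],[0,0,0,0.95,0.312,0,-1],[0,0,0,0.95,0.312,0,-1],[0,0,0,0.95,0.312,0,-1],[0,0,0,0.95,0.312,0,-1],[0,0,0,0.95,0.312,0,-1],[0,0,0,0.95,0.312,0,-1],[0,0,0,0.95,0.312,0,-1],[0,0,0,0.95,0.312,0,-1],[0,0,0,0.95,0.312,0,-1],[0,0,0,0.95,0.312,0,-1],[0,0,0,0.95,0.312,0,-1],[0,0,0,0.95,0.312,0,-1],[0,0,0,0.95,0.312,0,-1],[0,0,0,0.95,0.312,0,-1],[0,0,0,0.95,0.312,0,-1]]
  ]
}}

```text
t: 35.92
eef_pos: [0.5423, -0.1473, 0.2985]
ee_rot: [-3.141, -0.0, -1.423]
force: [0.5, -0.1, -1.3]
width: 0.0241
```

{"api": "carry_out", "payload": {
  "targets": [
    [[0,0,0,0.95,0.312,0,-1],[0,0,0,0.95,0.312,0,-1],[0,0,0,0.95,0.312,0,-1],[0,0,0,0.95,0.312,0,-1],[0,0,0,0.95,0.312,0,-1],[0,0,0,0.95,0.312,0,-1],[0,0,0,0,0,0,-1],[0,0,0,0,0,0,-1]]
  ]
}}

```text
t: 36.92
eef_pos: [0.5171, -0.2939, 0.2982]
ee_rot: [3.141, 0.0, -1.424]
force: [0.3, -0.3, -1.4]
width: 0.0237
```

```bash
python3 -c "
from h import *
plan((.5177,-.2935,.0545),-81.5)
p,d=arm.grab_frame('wrist'); cv2.imwrite('pics/w11.png',p[:,:,::-1])
p,d=arm.grab_frame('side'); cv2.imwrite('pics/side11.png',cv2.resize(p[200:450,260:560,::-1],None,fx=2.4,fy=2.4))
"
```

```text
t 36.92 yaw -81.6 grasp now [ 0.5171 -0.2939  0.1389] w 0.0237 F [ 0.3 -0.3 -1.4]
  turn [ 0.    0.   -0.01] shift [-0.01 -0.02  3.38] n 4
```

View pics/side11.png

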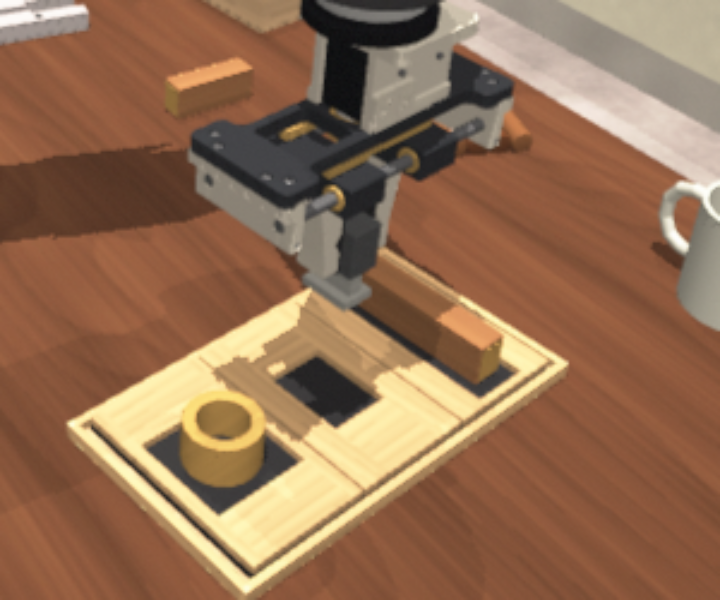

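View pics/w11.png

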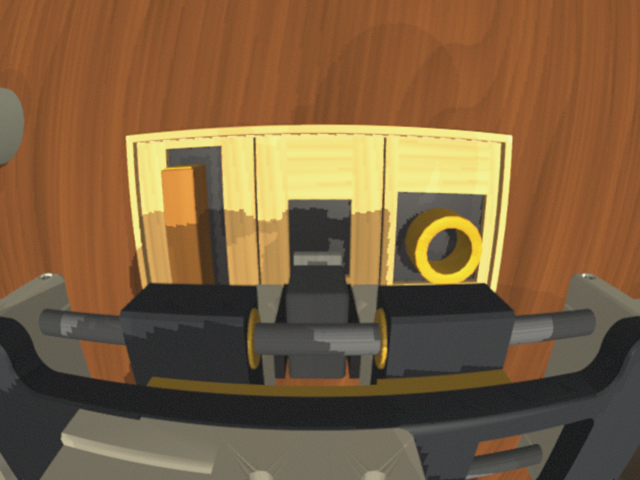

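{"api": "carry_out", "payload": {
  "targets": [
    [[0,0,0,0,0,0.7,-1],[0,0,0,0,0,0.9,-1],[0,0,0,0,0,0.8,-1],[0,0,0,0,0,0.5,-1],[0,0,0,0,0,0.25,-1],[0,0,0,0,0,0.1,-1],[0,0,0,0,0,0.06,-1],[0,0,0,0,0,0,-1]]
  ]
}}

```text
t: 38.02
eef_pos: [0.5177, -0.2937, 0.2161]
ee_rot: [-3.141, -0.0, -1.423]
force: [-0.3, 0.7, -1.1]
width: 0.0239
```

```bash
python3 -c "
from h import *
plan((.5177,-.2935,.0545),-81.5)
p,d=arm.grab_frame('side'); cv2.imwrite('pics/side12.png',cv2.resize(p[250:450,280:520,::-1],None,fx=3,fy=3))
plan((.5177,-.2935,.0545),-81.5)
"
```

```text
t 38.02 yaw -81.5 grasp now [ 0.5178 -0.2937  0.0568] w 0.0239 F [-0.3  0.7 -1.1]
  turn [-0. -0. -0.] shift [-0.01 -0.    0.09] n 1
t 38.08 yaw -81.5 grasp now [ 0.5178 -0.2937  0.0568] w 0.0236 F [ 0.5  0.4 -1.4]
  turn [-0. -0. -0.] shift [-0.01 -0.    0.09] n 1
```

View pics/side12.png

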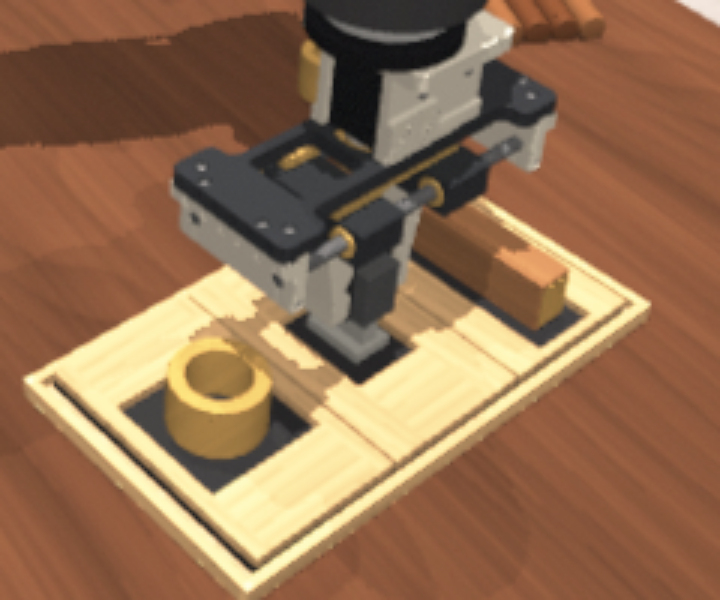

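The foot is inside the small pocket outline, about 2 mm up. Easing it down.

{"api": "carry_out", "payload": {
  "targets": [
    [[0,0,0,0,0,0.04,-1],[0,0,0,0,0,0.04,-1],[0,0,0,0,0,0,-1],[0,0,0,0,0,0,-1]]
  ]
}}

```text
t: 38.58
eef_pos: [0.5176, -0.2936, 0.2136]
ee_rot: [3.142, -0.0, -1.423]
force: [-0.0, -1.1, -2.0]
width: 0.0237
```

{"api": "carry_out", "payload": {
  "targets": [
    [[0,0,0,0,0,0.03,-1],[0,0,0,0,0,0,-1]]
  ]
}}

```text
t: 38.83
eef_pos: [0.5176, -0.2936, 0.2136]
ee_rot: [-3.141, -0.0, -1.423]
force: [-1.9, 1.6, 6.1]
width: 0.0238
```

Contact (+8 N) at the expected height. Opening only part way so the fingers clear the ring, then up.

{"api": "carry_out", "payload": {
  "targets": [
    [[0,0,0,0,0,0,-0.1],[0,0,0,0,0,0,-0.1],[0,0,0,0,0,0,-0.1],[0,0,0,0,0,-0.3,-0.1],[0,0,0,0,0,-0.8,-0.1],[0,0,0,0,0,-0.9,-0.1],[0,0,0,0,0,-1,-0.1],[0,0,0,0,0,-1,-0.1],[0,0,0,0,0,-1,-0.1],[0,0,0,-1,0,-1,-0.1],[0,0,0,-1,0,0,-0.1],[0,0,0,-1,0,0,-0.1],[0,0,0,-1,0,0,-0.1],[0,0,0,0,0,0,-0.1]]
  ]
}}

```text
t: 40.58
eef_pos: [0.5026, -0.1937, 0.3638]
ee_rot: [-3.141, -0.0, -1.421]
force: [0.7, 0.1, 0.6]
width: 0.0393
```

```bash
python3 -c "
from h import *
plan((.5177,-.2935,.0545),-81.5)
T=arm.camera_model('wrist')['world_from_camera']
p,d=arm.grab_frame('wrist'); cv2.imwrite('pics/w13.png',p[:,:,::-1])
P=wdeproj(d,T); np.save('pics/w13P.npy',P)
t,dt=arm.grab_frame('top');Q=deproj('top',dt);cv2.imwrite('pics/top13.png',t[:,:,::-1])
p,d=arm.grab_frame('side'); cv2.imwrite('pics/side13.png',p[:,:,::-1]); S=deproj('side',d)
for n,(x,y,z,r) in dict(bar=(.61,-.28,.03,.07),ring=(.426,-.307,.03,.04),stop=(.518,-.2935,.055,.045)).items():
  for c,A in [('wrist',P),('top',Q),('side',S)]:
    B=A.reshape(-1,3);B=B[(np.hypot(B[:,0]-x,B[:,1]-y)<r)&(B[:,2]<.1)]
    try: print(n,c,rect(B,z,.1))
    except Exception as e: print(n,c,'none')
"
```

```text
t 40.58 yaw -81.4 grasp now [ 0.5028 -0.1937  0.2045] w 0.0393 F [0.7 0.1 0.6]
  turn [-0.01 -0.    0.01] shift [ 4.04 -0.01  6.  ] n 6
bar wrist (4232, array([ 610.1, -277.4]), array([ 24.8, 122. ]), 8.4, 'z', array([0.0394, 0.0413, 0.0423]))
bar top none
bar side (1046, array([ 608.9, -280.1]), array([ 29.2, 122.6]), 8.8, 'z', array([0.0332, 0.0412, 0.0429]))
ring wrist (1876, array([ 426.6, -306.5]), array([50.4, 51.8]), 61.3, 'z', array([0.0362, 0.0409, 0.042 ]))
ring top (132, array([ 438.4, -309.9]), array([51.2, 27.3]), 68.0, 'z', array([0.0374, 0.0418, 0.0444]))
ring side (710, array([ 424.1, -309.4]), array([51.6, 51. ]), 54.8, 'z', array([0.0326, 0.0406, 0.0427]))
stop wrist (1742, array([ 518.2, -292.1]), array([24.3, 40. ]), 8.7, 'z', array([0.066 , 0.0672, 0.0682]))
stop top none
stop side (440, array([ 516.3, -294.6]), array([25.4, 42.3]), 8.9, 'z', array([0.0582, 0.0671, 0.0688]))
```

View pics/w13.png

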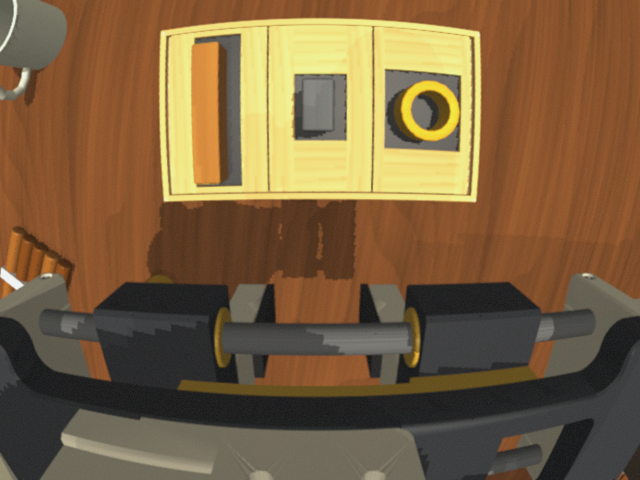

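View pics/side13.png

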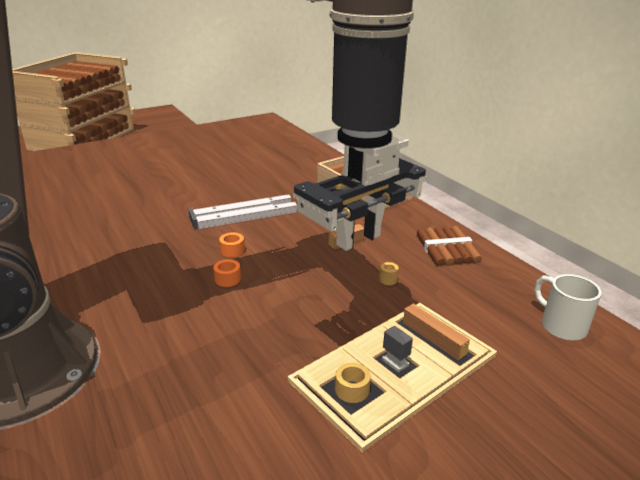

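The wrist and side views show all three parts in their pockets: bar top at z≈42 mm, ring top at 42 mm, stop top at 68 mm, matching a 10 mm floor. The short bar and small ring look unmoved, and the gripper is clear. Handing in.

```bash
python3 -c "
from station import arm
print(arm.job_done(), arm.get_state()['t'])"
```

```text
the job is handed in; nothing more can be done
the job is handed in; nothing more can be done
```

I put the long gauge in the long pocket, then the larger brass ring in the square pocket. The stop went last: I slid it about 131 mm to the open end of the track, lifted it there, turned it and stood it in the small pocket. I handed the job in about 41 s into the 93 s allowed.

**Final checks:** the wrist and side cameras showed all three parts inside their pockets and upright. Their tops measured about 41–42, 41–42 and 67–68 mm high; 42, 42 and 68 mm is what parts resting on the 10 mm pocket floors should give. The gripper was clear of everything. The shorter gauge and smaller ring were never touched and looked unmoved in the pictures; I did not measure their positions again.

**Where checks disagreed:**
- **Camera positions:** the top and side cameras differed by 2–5 mm in position. I averaged them for the pockets, which had about 10 mm or more of room per side, and used the wrist camera for the grasps.
- **Top camera:** in the last check the arm blocked its view of the bar and stop, and it saw only part of the ring. The final result rests on the other two views.
- **Ring grip:** the fingers read about 50 mm across the ring instead of 52 mm, but it held and was placed without slipping.

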